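Shut the balance and raise it on a levelling wedge

TASK

First slide the balance's flat cover fully shut over the weighing compartment, while the balance still rests on its stand. Then push the loose levelling wedge, ramp first and flat on the counter, under the lifting bar at the balance's front end until the front feet just lift off the stand's runners: a few millimetres of gap, less than a centimetre. The program finishes while still holding the wedge there, gripped between the fingers, with the robot touching nothing else; leave the flask, timer and vial alone.

Things in the scene. Friction and masses are not known exactly. Their poses are not given: they have to be found in the camera images.
- stand: Fixed stand under the low white balance. Two runners along its x (190 x 18 x 10 mm high, centred at y = +56 and -56 mm); between them a channel 94 mm wide, open down to the counter and at the front, closed at the back by a cross piece (x = 73 to 95 mm). Origin: on the counter, midway between the runners. x points from the balance's front end (facing the robot's left) to its hinged back end; z up.
- hinge (a point): Middle of the hinge line (along the stand's y) at the balance's back end: stand x = +86 mm, 17 mm above the counter. The balance: 180 x 124 mm (x, y) centred over the stand's origin, from 15 to 55 mm above the counter; front half an open compartment with a round steel pan, back half closed; grey control strip on the -y side (x -90 to +10, to y = -93 mm, top 46 mm high).
- balance (a joint): Tilt of the balance about its back hinge, rad. 0 = both front feet rest on the runners; grows as the front end lifts. The front feet are 162 mm and the lifting bar 173 mm from the hinge, so 0.03 is a gap of about 5 mm under the feet. Its weight presses about 4 N on the wedge; it falls back when the wedge is withdrawn.
- lift_bar (a point): Middle of the underside of the lifting bar, a level steel rod (10 mm diameter, 90 mm long along the stand's y) under the balance's front end, on the stand's mid line at stand x = -87 mm. 9 mm above the counter at rest, rising with the balance. Behind it the balance's underside is 15 mm above the counter.
- cover (a joint): Position of the flat grey cover (94 x 108 x 4 mm) in its guides on top of the balance, m. 0 = fully shut over the compartment; grows as it opens, towards the stand's +x (back); 0.080 is the end stop. It slides with about 2 N of friction.
- cover_bar (a point): Middle of the top of the black upright pull bar on the cover: 12 mm thick along the stand's x (the sliding direction), 46 mm long along the stand's y. Its top is 75 mm, the cover plate's top 52 mm above the counter (guides beside it: 55 mm). With the cover shut the bar is at stand x = -15 mm.
- wedge: Loose aluminium wedge, about 0.26 kg, on the counter before the balance's front end. Origin: underside, centre of its heel block, 40 (x) x 36 (y) x 40 (z) mm, the part to grip, across its y sides. From the heel the ramp, 36 mm wide, runs along +x and falls evenly from 25 mm high at x = +20 mm to 3 mm at its tip, x = +110 mm (14 degrees).
- wedge_tip (a point): Middle of the wedge's thin edge at the counter, wedge x = +110 mm.
- flask: Glass conical flask, 72 mm wide, 115 mm high, bystander standing behind the balance. Origin: centre of its underside.
- timer: White laboratory timer, 35 x 62 x 64 mm, bystander on the robot's side of the balance, to the right. Origin: centre of its underside.
- vial_a: Small white-capped vial, 27 mm wide, 51 mm high, bystander to the right of the balance's back end. Origin: centre of its underside.

How it is judged (in metres and radians):
On the way, in this order (a step that is already met when the one before it is completed fails the run):
1. the cover is fully shut while the balance rests on its stand (value of joint cover below 0.004 m and value of joint balance below 0.008 rad), for 0.2 s.
2. the wedge lifts the front feet off the runners (value of joint balance above 0.009 rad and contact force between wedge and stand above 1 N), for 0.2 s.
At the end, for the whole second after the job is handed in: Cover shut within 4 mm; front feet 1.5 to 10 mm off the runners (tilt 0.009 to 0.062 rad); wedge still, flat on the counter (6 mm, 0.1 rad), tip 17 mm or more past the bar, carrying over 1 N of the balance; fingers grip it with over 10 N; the robot does not touch balance or stand (all of step 2 and value of joint cover below 0.004 m and value of joint balance below 0.062 rad and x of wedge_tip in the frame of stand above -0.07 m and height (world z) of wedge below 0.006 m and angle between wedge's own z axis and vertical below 0.1 rad and contact force between the fingers and wedge above 10 N and contact force between each of the arm, the fingers and stand below 0.5 N and linear speed of wedge below 0.02 m/s and velocity of joint balance below 0.05 rad/s); the arm keeps its last pose, push and grip.
It fails at once if the balance is tipped too far, more than about 13 mm at the feet (value of joint balance above 0.08 rad).
It fails at once if the balance is lifted off its stand with the cover still open (value of joint cover above 0.01 m and value of joint balance above 0.02 rad).
It fails at once if a bystander is moved by more than 30 mm (distance of any of flask, timer, vial_a from where it was at the start of the episode above 0.03 m).
It also fails if it takes over 45 s, if anything falls off the work surface, if the arm or the gripper's body presses on something with over 40 N, if the wrist force passes 120 N, or if a joint passes its speed limit or range.

ROBOT

A 6-joint arm with a two-finger parallel gripper is mounted at the origin on a cart in front of the work surface, level with it; the furniture and walls round the work are solid. World frame = base frame: x ahead of the robot, y to its left, z up, the work surface at z = 0. Lengths are in mm, angles in rad, forces in N, time in s.
With the tool pointing down it reaches from about 250 to 775 mm from the base axis. Payload 4 kg.
Tool frame: the origin (TCP) lies midway between the tips of the shut fingers; the grasp point (between the pads) lies arm.pinch_z behind it (arm.pinch_z is the distance from the TCP to the grasp point, in mm); z points along the fingers, y is the line along which they close (so a half turn about z gives the same grasp; the last joint's range is limited). The gripper opens to 85 mm and grips with 20 to 120 N. Pads are 22 mm wide; open, the fingers measure 114 mm over their backs; the gripper's body (76 mm by 85 mm) begins 54 mm behind the grasp point. The pads swing forward as they close: fully open they stand 13 mm farther back than shut.
Start: joints at [-1.306, 0.087, 1.371, -0, 1.684, -0.103], TCP at [197.758, -513.234, 231.341] pointing down, gripper open.
Joint ranges: [-3.1, 3.1], [-0.76, 2.03], [0.27, 2.55], [-1.08, 4.22], [0.17, 2.65], [-2.57, 2.57]. Speed limits (rad/s): [2.79, 2.79, 3.14, 3.14, 3.14, 3.14].

INTERFACE

Orientations are given as a unit quaternion [w, x, y, z].
In Python, from bench import arm, camera, calibration, sign_off gives the robot as it stands. The module is installed in compiled form; this text tells all that it offers.
- The arm moves only by the tool servo_tool, never from a script. Its argument "motion" is one flat list of numbers, 7 for each row, row after row: the shift along the tool's x, y, z in mm, then the turn, a rotation vector about the tool's x, y, z in rad, then the opening, from 0 (shut) to 1 (fully open). A call has 1 to 5 rows; each row shifts and turns the commanded pose from where the row before left it, along the tool's axes as they then stand; what a row does not reach is not made up. A row lasts 1/8 s, in which the tool goes at most 62.5 mm and 10.7 degrees, less where a joint would pass 70% of its speed; a pose out of reach is approached as far as the arm can. A call is refused whole if a number of a shift passes 62.5 or a number of a turn 0.188, either way. A call with a gripper value outside its range is refused whole. The fingers move at their own pace and stop on an object; "grip_force" is the grip in N (left out, the last holds). Time passes only in rows, so rows that do not move let the fingers close. It gives the time, the measured TCP pose, the force, the opening and the grip force at its end, in the units of the state.
- arm.state(): the state, without advancing time (a new reading comes with each control period).
- camera(name): name is "scene" or "top" or "wrist"; returns the picture (480x640x3 uint8, red, green, blue); there is no depth.
- calibration(name): a dict with "fx", "fy", "cx", "cy" (pixels), "dist_coeffs" ([k1, k2, p1, p2, k3] as OpenCV has them; the pictures are not rectified), "camera_from_world" (4x4, takes a point from world to camera coordinates). Camera axes: x right, y down, z forward; pixel columns grow to the right and rows downward; lengths in mm; the calibration is good to about 2 mm. A picture is of the moment at which its call begins: read the wrist's pose just before it. calibration takes no time and is no camera call; for the wrist camera it gives the pose at the moment of the call.
- sign_off(): hands the job in; it is judged then, once.
The state is a dict: "t": time; "qpos": joint angles; "dq": joint speeds; "effort": joint torques, N m; "eef_pos": TCP position; "orientation": TCP orientation; "wrist_force": force on the tool from outside, world axes, zero at the start; "moment": the same for the moment, N m; "gripper_width": opening from 0.0 (shut) to 1.0 (fully open); "gripper_force": force on a finger pad.
Only numpy, scipy, OpenCV 4.12 (cv2) and the standard library are available. Lean on these libraries where they do the work, as an engineer would, in place of code of your own. Each camera call takes 0.05 s, during which the arm holds its last target. There are 200 camera calls.

## Working session

There is one attempt and no reset: what is moved stays moved. The work goes in short steps, Python scripts to look and compute and a tool call to move; the robot and the scene stay as the last step left them, time stands still between calls to the robot, and variables do not carry over. Pictures are saved under pics/ and viewed, at most 10 in all, crops included, and the job is handed in when it is done.

Besides the shell and the picture viewer there is one more tool, called after "Request:" as name(argument=value, ...), one argument or row to a line, values as JSON. servo_tool: Moves the arm, as the interface text tells. Its arguments: {"type":"object","properties":{"motion":{"type":"array"},"grip_force":{"type":"number"}},"required":["motion"]}

```bash
mkdir -p pics; python3 - <<'E'
from bench import arm,camera,calibration
import cv2,numpy as np
s=arm.state();print({k:np.round(v,3).tolist() for k,v in s.items()},arm.pinch_z)
for n in("scene","top"):
    c=calibration(n);print(n,c["fx"],c["cx"],c["cy"],c["dist_coeffs"],np.round(c["camera_from_world"],3).tolist())
    cv2.imwrite(f"pics/{n}0.png",camera(n)[:,:,::-1])
E
```

```text
{'t': 0.0, 'qpos': [-1.306, 0.088, 1.372, -0.0, 1.684, -0.103], 'dq': [0.001, 0.001, -0.0, 0.001, 0.0, -0.001], 'effort': [-0.001, -35.186, -31.327, -0.0, 0.011, -0.0], 'eef_pos': [197.619, -512.74, 230.144], 'orientation': [-0.001, 0.983, 0.183, -0.0], 'wrist_force': [-0.192, 0.102, -0.427], 'moment': [-0.005, 0.035, 0.011], 'gripper_force': 0.0, 'gripper_width': 1.002} 18.700000000000003
scene 608.3063046409497 319.2156358102392 233.80303575536786 [-0.06956837  0.          0.          0.          0.        ] [[-0.892, -0.452, 0.006, 572.271], [-0.305, 0.591, -0.747, 102.1], [0.334, -0.668, -0.665, 1106.723], [0.0, 0.0, 0.0, 1.0]]
top 527.1156560481869 322.1254043419009 235.0914728200915 [-0.11036003  0.          0.          0.          0.        ] [[-0.021, -1.0, 0.003, 211.295], [-0.995, 0.021, -0.094, 563.444], [0.094, -0.005, -0.996, 953.642], [0.0, 0.0, 0.0, 1.0]]
```

View pics/scene0.png

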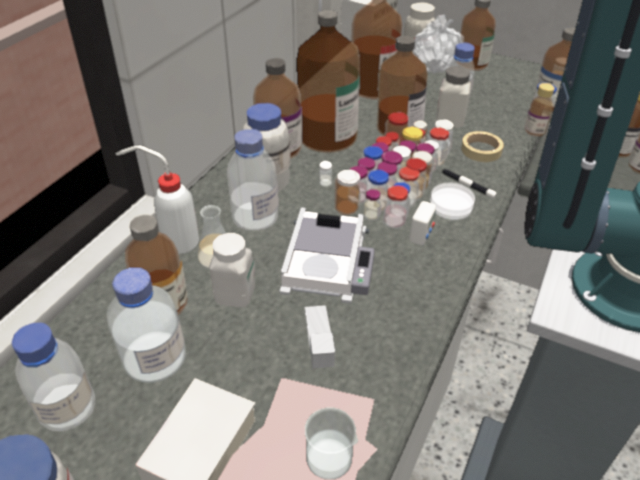

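View pics/top0.png

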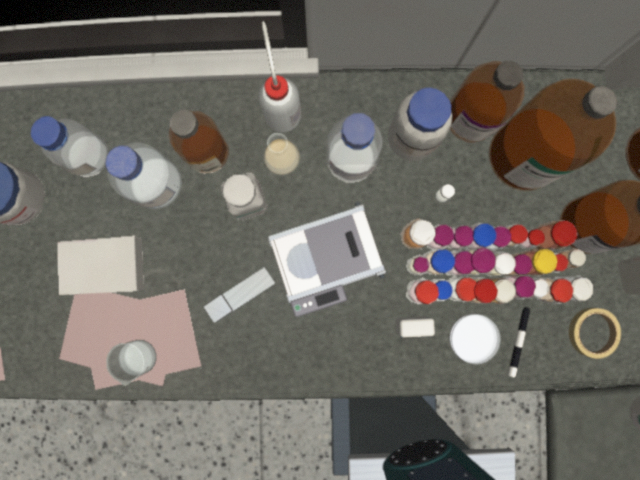

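The scene view shows the balance around (325,255), with the bar at (328,221) and the wedge at (319,330). In the top view, the balance quad has corners of about (270,240), (362,207), (384,270) and (290,300). The bar is at (352,243) and the wedge runs from its heel at (213,312) to its tip at (270,277).

```bash
cat > h.py <<'E'
import cv2,numpy as np
from bench import arm,camera,calibration
def ray(c,px,h):
    K=np.array([[c["fx"],0,c["cx"]],[0,c["fy"],c["cy"]],[0,0,1]])
    u=cv2.undistortPoints(np.float64(px).reshape(-1,1,2),K,np.array(c["dist_coeffs"])).reshape(-1,2)
    T=np.array(c["camera_from_world"]);R=T[:3,:3];o=-R.T@T[:3,3]
    d=np.c_[u,np.ones(len(u))]@R
    return (o+d*((h-o[2])/d[:,2])[:,None])
E
python3 - <<'E'
import cv2
a=cv2.imread("pics/top0.png")[195:330,195:395];cv2.imwrite("pics/c1.png",cv2.resize(a,None,fx=4,fy=4,interpolation=cv2.INTER_CUBIC))
E
```

```text
(no output)
```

View pics/c1.png

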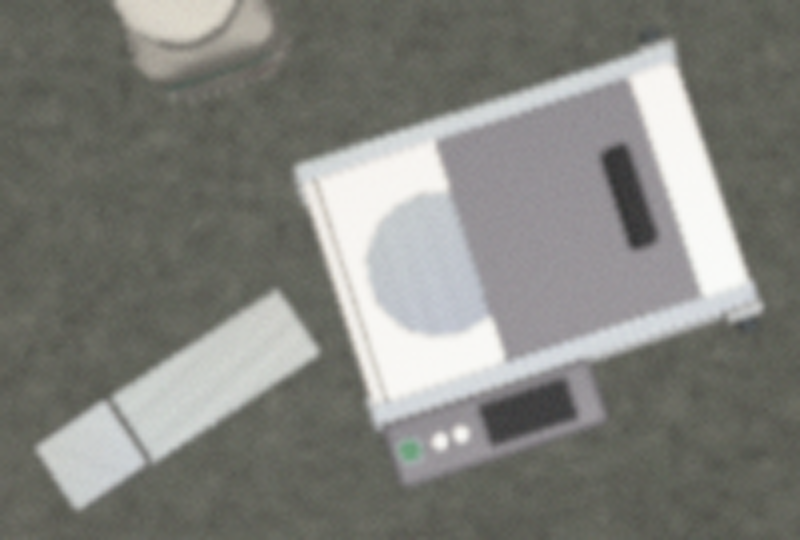

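The crop shows the balance guide corners, bar, and wedge heel and tip clearly. Next I convert those corners to positions.

```bash
python3 - <<'E'
from h import *
c=calibration("top")
f=lambda p,h:ray(c,(np.array(p)+.5)/4-.5+195,h)[:,:2]
B=f([(298,168),(672,42),(762,303),(375,422)],55)
print("bal",B.round(1).tolist(),"ctr",B.mean(0).round(1))
ax=(B[1]+B[2]-B[0]-B[3]);L=np.linalg.norm(ax)/2;ay=B[0]+B[1]-B[2]-B[3]
print("L",L,np.linalg.norm(ay)/2,"ang x",np.degrees(np.arctan2(ax[1],ax[0])),"ang y",np.degrees(np.arctan2(ay[1],ay[0])))
b=f([(601,150),(627,143),(657,242),(631,250)],75);print("bar",b.mean(0),b.round(1).tolist())
H=f([(36,448),(107,400),(148,462),(79,511)],40);T=f([(278,289),(321,351)],3)
print("heel",H.mean(0),H.round(1).tolist(),"tip",T.mean(0),T.round(1).tolist())
d=T.mean(0)-H.mean(0);print(np.linalg.norm(d),np.degrees(np.arctan2(d[1],d[0])))
c1=calibration("scene")
# stereo check of bar & scene mask
im=cv2.imread("pics/scene0.png")
m=((im.max(2)<45)*255).astype(np.uint8)[205:240,305:350]
n,l,s,ce=cv2.connectedComponentsWithStats(m);print(s.tolist(),(ce+[305,205]).round(1).tolist())
print(ray(c1,[[328,217]],75))
E
```

```text
bal [[564.3, 295.3], [618.2, 124.8], [499.0, 87.7], [449.6, 262.3]] ctr [532.8 192.5]
L 180.0952861133873 122.06350789485536 ang x -73.33327774258028 ang y 16.689064266770533
bar [546.86967668 147.49377566] [[567.6, 159.3], [570.5, 147.7], [526.4, 135.7], [523.1, 147.2]]
heel [436.39913867 392.23784   ] [[440.1, 418.1], [461.3, 385.3], [432.9, 366.8], [411.3, 398.6]] tip [496.92056966 300.4746388 ] [[511.8, 310.5], [482.1, 290.5]]
109.92419526076223 -56.593582393800986
[[0, 0, 45, 35, 1379], [13, 11, 21, 11, 196]] [[326.8, 222.1], [328.2, 221.0]]
[[547.22663966 150.73850106  75.        ]]
```

Request:
servo_tool(
  motion=[0,0,0,0,0,-0.166,0,0,0,0,0,0,-0.166,0,0,0,0,0,0,-0.166,0,0,0,0,0,0,-0.166,0,0,0,0,0,0,-0.166,0],
  grip_force=30,
)

```text
t: 0.72
eef_pos: [197.7, -512.9, 230.6]
orientation: [-0.001, 0.824, 0.566, 0.0]
wrist_force: [-0.9, 0.8, 0.1]
gripper_width: -0.004
gripper_force: 0.0
```

Request:
servo_tool(
  motion=[0,0,0,0,0,-0.166,0,0,0,0,0,0,-0.166,0,0,0,0,0,0,-0.166,0,0,0,0,0,0,-0.166,0],
)

```text
t: 1.23
eef_pos: [197.7, -512.9, 230.6]
orientation: [-0.001, 0.595, 0.804, 0.0]
wrist_force: [-0.6, -0.3, -0.4]
gripper_width: -0.001
gripper_force: 0.0
```

```bash
cat >> h.py <<'E'
from scipy.spatial.transform import Rotation as Ro
S=np.array([532.8,192.5]);SA=np.radians(-73.3)
def stand(x,y):
    return S+x*np.array([np.cos(SA),np.sin(SA)])+y*np.array([-np.sin(SA),np.cos(SA)])
def instand(p):
    d=np.array(p)[:2]-S;u=np.array([np.cos(SA),np.sin(SA)]);return np.array([d@u,d@[-u[1],u[0]]])
def togo(p,yaw):
    s=arm.state();w,x,y,z=s["orientation"];R=Ro.from_quat([x,y,z,w])
    yw=np.radians(yaw);X=[np.cos(yw),np.sin(yw),0];Z=[0,0,-1];Y=np.cross(Z,X)
    G=Ro.from_matrix(np.c_[X,Y,Z])
    print("t",round(s["t"],2),"pos",np.round(s["eef_pos"],1),"stand",instand(s["eef_pos"]).round(1),"F",np.round(s["wrist_force"],1),"w",round(s["gripper_width"],3),"gf",round(s["gripper_force"],1))
    print("togo",R.inv().apply(np.array(p)-s["eef_pos"]).round(1),(R.inv()*G).as_rotvec().round(3))
E
python3 -c "
from h import *
togo([*stand(76,0),230],106.7)"
```

```text
t 1.23 pos [ 197.7 -512.9  230.6] stand [ 579.4 -523.7] F [-0.6 -0.3 -0.4] w -0.001 gf 0.0
togo [500.7 526.2   1.3] [ 0.    -0.001  0.005]
```

Request:
servo_tool(
  motion=[36,37.6,0,0,0,0,0,36,37.6,0,0,0,0,0,36,37.6,0,0,0,0,0,36,37.6,0,0,0,0,0,36,37.6,0,0,0,0,0],
)

```text
t: 1.85
eef_pos: [326.6, -285.2, 230.8]
orientation: [-0.0, 0.597, 0.802, 0.0]
wrist_force: [1.1, 0.0, -0.4]
gripper_width: -0.0
gripper_force: 0.0
```

Request:
servo_tool(
  motion=[36,37.6,0,0,0,0,0,36,37.6,0,0,0,0,0,36,37.6,0,0,0,0,0,36,37.6,0,0,0,0,0,36,37.6,0,0,0,0,0],
)

```text
t: 2.48
eef_pos: [455.0, -58.8, 230.9]
orientation: [-0.0, 0.597, 0.802, -0.0]
wrist_force: [-0.1, -1.9, -0.4]
gripper_width: 0.001
gripper_force: 0.0
```

Request:
servo_tool(
  motion=[36,37.6,0,0,0,0,0,36,37.6,0,0,0,0,0,36,37.6,0,0,0,0,0,33,36,0,0,0,0,0,0,0,0,0,0,0,0],
)

```text
t: 3.1
eef_pos: [557.1, 120.0, 229.5]
orientation: [-0.001, 0.595, 0.803, -0.001]
wrist_force: [-0.3, -1.7, -0.1]
gripper_width: 0.001
gripper_force: 0.0
```

```bash
python3 -c "
from h import *
togo([*stand(76,0),60],106.7)
cv2.imwrite('pics/w1.png',camera('wrist')[:,:,::-1])"
```

```text
t 3.1 pos [557.1 120.  229.5] stand [76.5  2.4] F [-0.3 -1.7 -0.1] w 0.001 gf 0.0
togo [  0.3  -2.  169.5] [-0.002 -0.001  0.004]
```

View pics/w1.png

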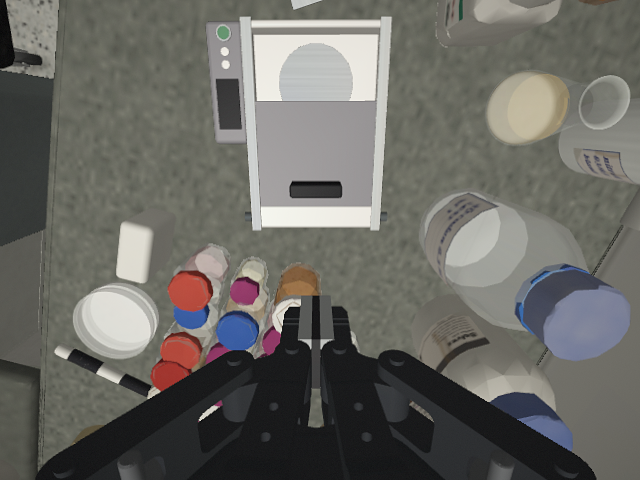

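The wrist view shows the balance square to the tool, with the bar spanning (290–342, 181–198). I'll refine its position.

```bash
python3 -c "
from h import *
c=calibration('wrist')
p=ray(c,[[290,190],[342,190],[316,184]],75);print([instand(q).round(1).tolist() for q in p],p.round(1).tolist())
p=ray(c,[[243,17],[391,17],[377,230],[252,230]],55);print([instand(q).round(1).tolist() for q in p])
p=ray(c,[[300,280]],60);print([instand(q).round(1).tolist() for q in p])
"
```

```text
[[47.9, -21.7], [47.8, 23.7], [42.6, 1.0]] [[525.7, 140.4, 75.0], [569.2, 153.6, 75.0], [546.0, 152.0, 75.0]]
[[-89.1, -58.2], [-89.3, 61.2], [90.3, 60.2], [90.6, -61.0]]
[[141.4, -14.8]]
```

Request:
servo_tool(
  motion=[0,-1.5,45,0,0,0,0,0,0,45,0,0,0,0,0,0,45,0,0,0,0,0,0,34,0,0,0,0,0,0,0,0,0,0,0],
)

```text
t: 3.78
eef_pos: [552.0, 115.2, 58.9]
orientation: [-0.003, 0.598, 0.802, -0.003]
wrist_force: [0.1, -0.3, 0.1]
gripper_width: 0.005
gripper_force: 0.0
```

Request:
servo_tool(
  motion=[12,0,0,0,0,0,0,12,0,0,0,0,0,0,12,0,0,0,0,0,0,12,0,0,0,0,0,0,12,0,0,0,0,0,0],
)

```text
t: 4.4
eef_pos: [538.3, 175.4, 62.9]
orientation: [0.001, 0.597, 0.802, 0.0]
wrist_force: [0.7, -2.5, 1.5]
gripper_width: 0.003
gripper_force: 0.8
```

```bash
python3 -c "
from h import *
togo([*stand(2,0),60],106.7)
cv2.imwrite('pics/w2.png',camera('wrist')[:,:,::-1])"
```

```text
t 4.4 pos [538.3 175.4  62.9] stand [18.   0.3] F [ 0.7 -2.5  1.5] w 0.003 gf 0.8
togo [16.  -0.3  2.9] [0.001 0.    0.   ]
```

View pics/w2.png

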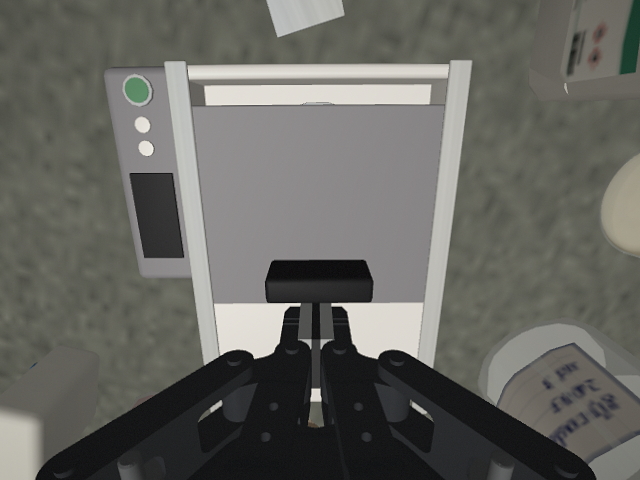

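The cover follows the fingers: its front edge is at row 105 and the front frame at about row 80. I'll keep pushing until the stop.

Request:
servo_tool(
  motion=[6,0,0,0,0,0,0,5,0,0,0,0,0,0,2,0,0,0,0,0,0,0,0,0,0,0,0,0],
)

```text
t: 4.95
eef_pos: [534.1, 187.0, 62.0]
orientation: [-0.0, 0.597, 0.802, -0.0]
wrist_force: [0.5, 0.2, -0.6]
gripper_width: 0.002
gripper_force: 0.0
```

Request:
servo_tool(
  motion=[2,0,0,0,0,0,0,0,0,0,0,0,0,0],
)

```text
t: 5.2
eef_pos: [533.6, 188.6, 62.0]
orientation: [-0.0, 0.597, 0.802, -0.0]
wrist_force: [0.2, -0.0, -0.0]
gripper_width: 0.001
gripper_force: 0.5
```

Request:
servo_tool(
  motion=[1.5,0,0,0,0,0,0,0,0,0,0,0,0,0],
)

```text
t: 5.45
eef_pos: [533.1, 190.1, 62.0]
orientation: [-0.0, 0.597, 0.802, -0.0]
wrist_force: [0.7, -1.0, -0.0]
gripper_width: 0.0
gripper_force: 0.6
```

Request:
servo_tool(
  motion=[1.5,0,0,0,0,0,0,0,0,0,0,0,0,0],
)

```text
t: 5.7
eef_pos: [532.9, 191.0, 62.1]
orientation: [0.0, 0.597, 0.802, -0.001]
wrist_force: [-0.2, -3.1, -0.7]
gripper_width: -0.002
gripper_force: 1.7
```

Request:
servo_tool(
  motion=[1.5,0,0,0,0,0,0,0,0,0,0,0,0,0],
)

```text
t: 5.95
eef_pos: [532.9, 191.1, 62.1]
orientation: [0.001, 0.597, 0.802, -0.001]
wrist_force: [1.5, -7.0, -1.8]
gripper_width: 0.001
gripper_force: 3.6
```

```bash
python3 -c "
from h import *
togo([*stand(2,0),60],106.7)
cv2.imwrite('pics/w3.png',camera('wrist')[:,:,::-1])"
```

```text
t 5.95 pos [532.9 191.1  62.1] stand [ 1.4 -0.3] F [ 1.5 -7.  -1.8] w 0.001 gf 3.6
togo [-0.6  0.3  2.1] [-0.001  0.004 -0.001]
```

View pics/w3.png

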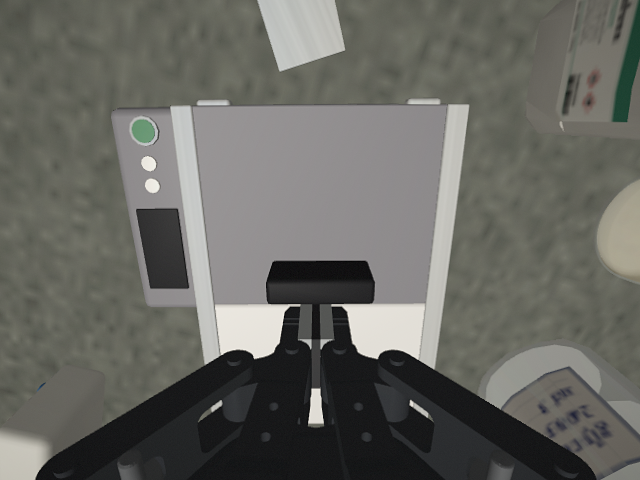

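The cover is shut: its front edge is flush with the guide ends at row 105, and the push stalls at about 7 N. Next I back off, rise and go over the wedge.

Request:
servo_tool(
  motion=[-8,0,0,0,0,0,0,0,0,-40,0,0,0,0,0,0,-50,0,0,0,0,0,0,-50,0,0,0,0.8,0,0,-28,0,0,0,0.8],
)

```text
t: 6.62
eef_pos: [535.7, 186.3, 234.4]
orientation: [0.001, 0.597, 0.802, 0.003]
wrist_force: [-0.5, 0.4, 0.8]
gripper_width: 0.424
gripper_force: 0.0
```

Request:
servo_tool(
  motion=[46,-7,0,0,0,0,0.8,46,-7,0,0,0,0,0.8,46,-7,0,0,0,0,0.8,46,-7,0,0,0,0,0.8,0,0,0,0,0,0,0.8],
)

```text
t: 7.25
eef_pos: [453.2, 356.7, 230.4]
orientation: [-0.001, 0.595, 0.804, 0.001]
wrist_force: [0.8, -0.5, -0.1]
gripper_width: 0.803
gripper_force: 0.0
```

Request:
servo_tool(
  motion=[0,0,0,0,0,-0.146,0.8,0,0,0,0,0,-0.146,0.8,0,0,0,0,0,0,0.8],
)

```text
t: 7.62
eef_pos: [455.5, 353.1, 230.4]
orientation: [-0.0, 0.475, 0.88, 0.0]
wrist_force: [1.4, 0.3, -0.1]
gripper_width: 0.801
gripper_force: 0.0
```

```bash
python3 -c "
from h import *
togo([436.4,392.2,230],123.4)
cv2.imwrite('pics/w4.png',camera('wrist')[:,:,::-1])"
```

```text
t 7.62 pos [455.5 353.1 230.4] stand [-176.   -27.9] F [ 1.4  0.3 -0.1] w 0.801 gf 0.0
togo [43.2  5.5  0.4] [ 0.    -0.    -0.002]
```

View pics/w4.png

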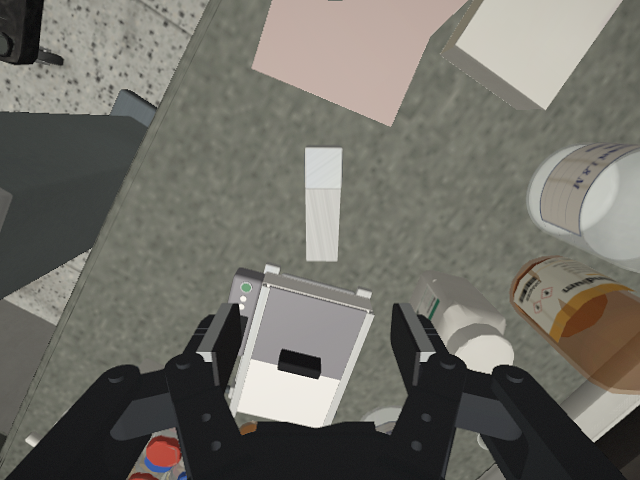

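The wedge stands upright in the view. Its heel top spans (306–342, 148–188) and its tip is at (307–338, 261).

```bash
python3 -c "
from h import *
c=calibration('wrist')
H=ray(c,[[306,148],[342,148],[341,188],[305,188]],40).mean(0);T=ray(c,[[306.5,261.5],[338.5,261.5]],3).mean(0)
d=T-H;print(H,T,np.hypot(*d[:2]),np.degrees(np.arctan2(d[1],d[0])),instand(H),instand(T))
togo([*H[:2],6],123.4)
"
```

```text
[437.51128228 394.56943125  40.        ] [499.0320454  301.62938979   3.        ] 111.45696748237233 -56.4978173775779 [-220.92886223  -33.20290053] [-114.23016138   -0.98422834]
t 7.67 pos [455.5 353.1 230.4] stand [-176.   -27.9] F [0.1 0.7 0.7] w 0.801 gf 0.0
togo [ 44.5   7.6 224.4] [ 0.    -0.    -0.003]
```

Request:
servo_tool(
  motion=[44,7,0,0,0,0,0.8,0,0,55,0,0,0,0.8,0,0,55,0,0,0,0.8,0,0,50,0,0,0,0.8,0,0,30,0,0,0,0.8],
)

```text
t: 8.3
eef_pos: [435.5, 392.7, 36.9]
orientation: [-0.001, 0.475, 0.88, -0.002]
wrist_force: [1.2, 0.0, 1.5]
gripper_width: 0.805
gripper_force: 0.0
```

Request:
servo_tool(
  motion=[0,0,20,0,0,0,0.8,0,0,12,0,0,0,0.8,0,0,0,0,0,0,0.8],
)

```text
t: 8.68
eef_pos: [436.6, 393.6, 7.6]
orientation: [-0.0, 0.475, 0.88, -0.001]
wrist_force: [0.2, -0.7, 0.2]
gripper_width: 0.8
gripper_force: 0.0
```

```bash
python3 -c "
from h import *
togo([437.2,393.8,6],123.4)"
```

```text
t 8.68 pos [436.6 393.6   7.6] stand [-220.3  -34.4] F [ 0.2 -0.7  0.2] w 0.8 gf 0.0
togo [-0.2  0.6  1.6] [-0.002  0.    -0.001]
```

Request:
servo_tool(
  motion=[0,0,0,0,0,0,0,0,0,0,0,0,0,0,0,0,0,0,0,0,0,0,0,0,0,0,0,0,0,0,0,0,0,0,0],
  grip_force=50,
)

```text
t: 9.3
eef_pos: [437.6, 394.8, 9.9]
orientation: [0.001, 0.474, 0.88, 0.001]
wrist_force: [-0.2, -0.4, 6.6]
gripper_width: 0.411
gripper_force: 52.3
```

```bash
python3 -c "
from h import *
togo([*stand(-205,0.5),7],106.7)"
```

```text
t 9.3 pos [437.6 394.8   9.9] stand [-221.1  -33. ] F [-0.2 -0.4  6.6] w 0.411 gf 52.3
togo [-25.1  27.5   3. ] [ 0.003 -0.001  0.291]
```

Request:
servo_tool(
  motion=[0,0,-1.5,0,0,0,0,-5,10,0,0,0,0,0,-5,10,0,0,0,0,0,-5.5,10.4,0,0,0,0,0,0,0,0,0,0,0,0],
)

```text
t: 9.93
eef_pos: [471.2, 398.1, 10.0]
orientation: [0.0, 0.474, 0.88, 0.0]
wrist_force: [0.2, 0.4, 2.9]
gripper_width: 0.415
gripper_force: 52.2
```

Request:
servo_tool(
  motion=[0,0,0,0,0,0.097,0,0,0,0,0,0,0.097,0,0,0,0,0,0,0.097,0,0,0,0,0,0,0,0],
)

```text
t: 10.42
eef_pos: [471.1, 397.9, 10.0]
orientation: [0.0, 0.596, 0.803, 0.0]
wrist_force: [1.2, -0.9, 2.7]
gripper_width: 0.41
gripper_force: 52.0
```

```bash
python3 -c "
from h import *
togo([*stand(-152,0.5),10],106.7)
cv2.imwrite('pics/w5.png',camera('wrist')[:,:,::-1])"
```

```text
t 10.43 pos [471.1 397.9  10. ] stand [-2.145e+02 -1.000e-01] F [ 1.2 -0.9  2.7] w 0.41 gf 52.0
togo [-62.5   0.5  -0. ] [0.001 0.    0.002]
```

View pics/w5.png

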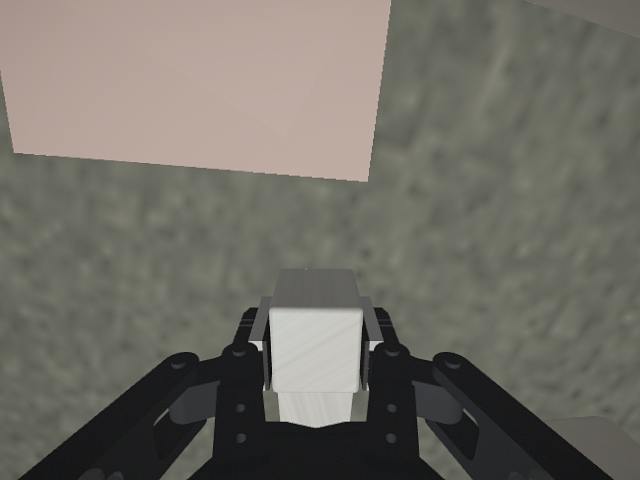

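The heel is gripped square between the pads, its top spanning (270–363, 307–392). I'll check its offset from the TCP.

```bash
python3 -c "
from h import *
c=calibration('wrist')
P=ray(c,[[270,307],[363,307],[361,392],[272,392]],40);print([instand(q).round(1).tolist() for q in P],instand(P.mean(0)[:2]))
cv2.imwrite('pics/t1.png',cv2.resize(camera('top')[195:330,195:395,::-1],None,fx=4,fy=4,interpolation=cv2.INTER_CUBIC))"
```

```text
[[-234.6, -17.9], [-234.6, 16.9], [-194.7, 18.0], [-194.7, -18.8]] [-214.61706095   -0.42615054]
```

View pics/t1.png

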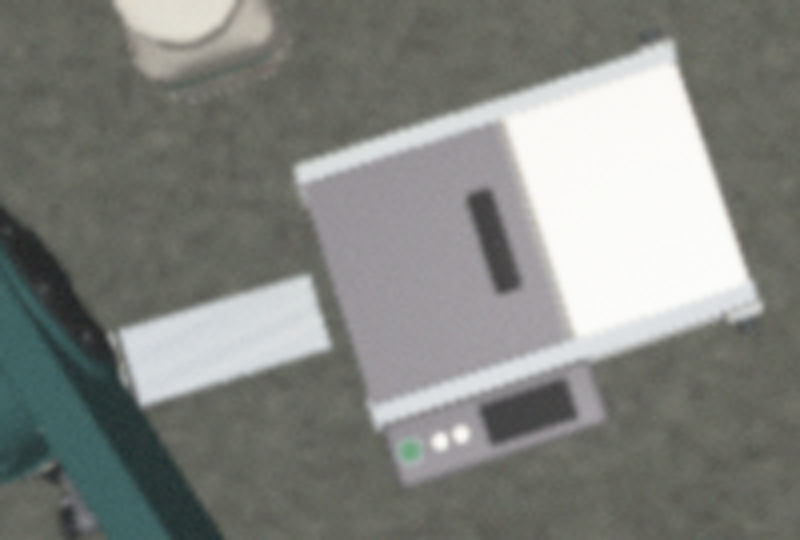

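The wedge lines up with the balance's mid line (tip at about (321,312) in the crop), and the cover is shut. Now I push it in.

Request:
servo_tool(
  motion=[-9,0,0,0,0,0,0,-9,0,0,0,0,0,0,-9,0,0,0,0,0,0,-9,0,0,0,0,0,0,0,0,0,0,0,0,0],
)

```text
t: 11.15
eef_pos: [481.7, 361.9, 10.0]
orientation: [0.001, 0.597, 0.802, -0.001]
wrist_force: [0.3, 0.0, 5.4]
gripper_width: 0.413
gripper_force: 52.2
```

Request:
servo_tool(
  motion=[-3,0,0,0,0,0,0,-3,0,0,0,0,0,0,-3,0,0,0,0,0,0,0,0,0,0,0,0,0],
)

```text
t: 11.65
eef_pos: [483.1, 356.7, 9.9]
orientation: [-0.001, 0.596, 0.803, 0.001]
wrist_force: [-2.0, 7.5, 2.8]
gripper_width: 0.413
gripper_force: 52.2
```

Request:
servo_tool(
  motion=[-3,0,0,0,0,0,0,-3,0,0,0,0,0,0,-3,0,0,0,0,0,0,0,0,0,0,0,0,0],
)

```text
t: 12.15
eef_pos: [485.5, 348.3, 9.9]
orientation: [-0.001, 0.596, 0.803, 0.001]
wrist_force: [-3.0, 8.5, 3.8]
gripper_width: 0.41
gripper_force: 52.2
```

```bash
python3 -c "
from h import *
togo([*stand(-152,0.5),10],106.7)"
```

```text
t 12.15 pos [485.5 348.3   9.9] stand [-162.8   -0.5] F [-3.   8.5  3.8] w 0.41 gf 52.2
togo [-10.9   1.   -0.1] [ 0.    -0.004  0.001]
```

Request:
servo_tool(
  motion=[-3,0.5,0,0,0,0,0,-3,0,0,0,0,0,0,-3,0,0,0,0,0,0,0,0,0,0,0,0,0,0,0,0,0,0,0,0],
)

```text
t: 12.78
eef_pos: [488.5, 339.9, 9.9]
orientation: [-0.001, 0.596, 0.803, 0.001]
wrist_force: [-3.6, 7.0, 2.9]
gripper_width: 0.412
gripper_force: 52.1
```

```bash
python3 -c "
from h import *
togo([*stand(-152,0.5),10],106.7)
c=calibration('wrist')
w=camera('wrist');a=camera('scene')[190:350,260:400,::-1]
cv2.imwrite('pics/s2.png',np.hstack([cv2.resize(a,(420,480),interpolation=cv2.INTER_CUBIC),cv2.resize(w[200:480,160:480,::-1],(380,480))]))"
```

```text
t 12.78 pos [488.5 339.9   9.9] stand [-1.539e+02 -1.000e-01] F [-3.6  7.   2.9] w 0.412 gf 52.1
togo [-1.9  0.6 -0.1] [ 0.    -0.004  0.001]
```

View pics/s2.png

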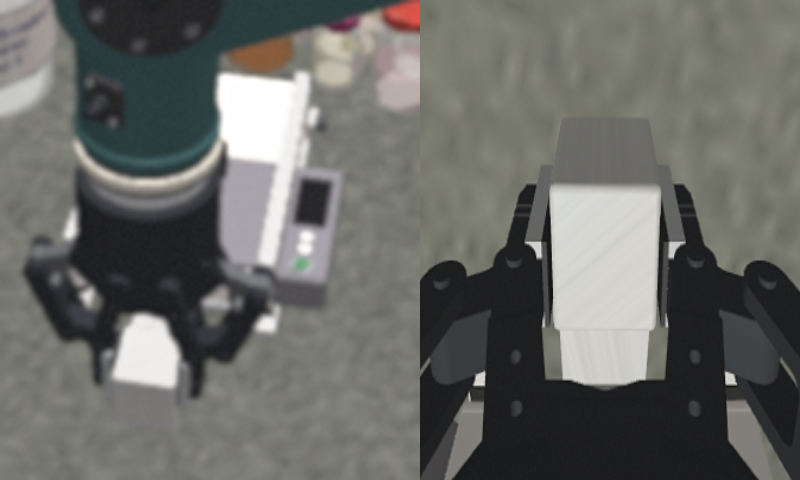

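The wedge has not slipped in the grip (rear top edge still at the same row, about 307 in the full frame). I'll confirm the lift by the image shift of the control strip between the scene views.

```bash
python3 -c "
from h import *
a=cv2.cvtColor(cv2.imread('pics/scene0.png'),cv2.COLOR_BGR2GRAY);b=cv2.cvtColor(camera('scene'),cv2.COLOR_RGB2GRAY)
up=lambda x:cv2.resize(x,None,fx=8,fy=8,interpolation=cv2.INTER_CUBIC)
for n,(x0,y0,x1,y1) in dict(front=(355,268,374,294),mid=(358,246,376,268),timer=(410,202,438,244)).items():
    r=cv2.matchTemplate(up(b[y0-6:y1+6,x0-6:x1+6]),up(a[y0:y1,x0:x1]),cv2.TM_CCOEFF_NORMED);_,v,_,l=cv2.minMaxLoc(r);print(n,np.array(l)/8-6,round(v,3))
c=calibration('scene')
K=np.array([[c['fx'],0,c['cx']],[0,c['fy'],c['cy']],[0,0,1]]);T=c['camera_from_world']
for h in(46,49,51):
    p=T[:3,:3]@[*stand(-75,-75),h]+T[:3,3];print(h,(K@p/p[2])[:2])
togo([*stand(-152,0.5),10],106.7)
"
```

```text
front [ 0.25 -2.  ] 0.996
mid [ 0.125 -1.625] 0.993
timer [0. 0.] 1.0
46 [359.86263573 278.24624727]
49 [359.94988019 277.04305497]
51 [360.00822617 276.2384029 ]
t 12.93 pos [488.5 339.9  10. ] stand [-1.539e+02 -1.000e-01] F [-3.4  8.1  3.4] w 0.418 gf 52.1
togo [-1.9  0.6 -0. ] [ 0.    -0.004  0.001]
```

The strip's front end has risen about 5 mm (tilt about 0.03), and the arm is steady, so I'm handing in.

```bash
python3 -c "
from bench import sign_off
print(sign_off())"
```

```text
the job is handed in; nothing more can be done
None
```

The job is handed in: the cover is shut, and the wedge is still gripped under the lifting bar, with the front feet about 5 mm off the runners (estimated from the camera). The hand-in gave no verdict.

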